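# Fit two flanged hubs on the measuring stage

## Task

Set up the measuring stage on the inspection bench: put the large bored hub over the stage's centring spigot, flange face down, until it sits fully home on the turntable, then put the small bored hub over the same spigot, also flange down, so that it rests flush on top of the large one. Lower the parts rather than dropping them, and leave the closed end cap, which has no bore, where it stands.

Things in the scene. Friction and masses are not known exactly. Their poses are not given: they have to be found in the camera images.
- hub: The large hub, plain aluminium, loose (about 0.2 kg), standing flange down: round flange 88 mm across and 8 mm thick with six dark bolt holes, and above it a round neck 44 mm across up to 40 mm total height. A 28 mm bore goes right through. Grip the neck from above. Origin at the centre of the flange's underside, z up along the bore.
- small_hub: The small hub, plain aluminium, loose (about 0.09 kg), standing flange down: round flange 60 mm across and 8 mm thick with four dark bolt holes, and above it a round neck 36 mm across up to 34 mm total height. A 28 mm bore goes right through. Grip the neck from above. Origin at the centre of the flange's underside, z up along the bore.
- seat (a point): Centre of the turntable top at the spigot foot, z up, 30 mm above the bench. Fixed stage: dark square base 140 x 140 x 20 mm, grey turntable disc 120 mm across, 10 mm thick. The steel spigot rises 64 mm from here: 22 mm across for 50 mm, then a conical nose down to 8 mm across that guides a bore in. (The thin 12 mm post on a small round foot is not it.)
- blank: The closed end cap, to be left alone: plain aluminium, loose, flange 74 mm across and 8 mm thick with four dark bolt holes, neck 40 mm across up to 37 mm total height, solid: no bore in its top. Origin at the centre of its underside, z up.
There are look-alikes about, which are no part of the job. Leave any brown or pink look-alike of the small_hub alone.

How it is judged:
By the outcome, as a careful person would: the job done as asked, in the order asked, and still so for the second after the job is handed in, with the robot touching nothing.
It also fails if it takes over 64 s, if anything falls off the work surface, if the arm or the gripper's body presses on something with over 40 N, if the wrist force passes 120 N, or if a joint passes its speed limit or range.

## Robot

A 6-joint arm with a two-finger parallel gripper is mounted at the origin on the work surface. World frame = base frame: x ahead of the robot, y to its left, z up, the work surface at z = 0. Lengths are in m, angles in rad, forces in N, time in s.
With the tool pointing down it reaches from about 0.4 to 0.825 m from the base axis. Payload 7 kg.
Tool frame: the origin (TCP) lies between the finger pads; the fingertips stand arm.nose_length ahead of it and the grasp point (between the pads) is the TCP (arm.nose_length is the distance from the TCP to the fingertips, in m); x points along the fingers, z is the direction in which the jaws open and shut, and the axes are right-handed (so a half turn about x gives the same grasp; the last joint's range is limited). The gripper opens to 88 mm and grips with 3 to 60 N. Pads are 19 mm wide; open, the fingers measure 130 mm over their backs; the gripper's body (78 mm by 193 mm) begins 47 mm behind the grasp point.
Start: joints at [1.431, 0.359, 0.012, 0, -1.224, -0.288], TCP at [0.28, 0.614, 0.246] pointing down, gripper open.
Joint ranges: [-3.07, 3.07], [-1.43, 2.12], [-1.02, 1.25], [-3.03, 1.67], [-3.05, -0], [-3.03, 3.03]. Speed limits (rad/s): [2.39, 2.39, 3.01, 3.14, 3.14, 3.14].

## Interface

Orientations are given as [roll, pitch, yaw] about the fixed x, y, z axes, in that order (R = Rz(yaw) Ry(pitch) Rx(roll)).
In Python, from station import arm, viewer, spotter gives the robot as it stands.
- The arm moves only by the shell command python3 -m handwheel 'ROWS' [FORCE]. ROWS is a JSON object of lists of equal length, an entry for each row: "gripper": the gripper command: -1 is shut, 1 is fully open, values between are in proportion; "travel": the shift along the world's x, y, z each as a share of 500 mm, from -1 to 1, a list of three; "spin": the turn about the world's z as a share of 45 degrees, from -1 to 1. A call has 1 to 20 rows; each row is the pose to reach, as a shift and turn from the pose commanded when the call began; what a row does not reach only later rows make up. A row lasts 1/10 s, in which the tool goes at most 50 mm and 8.59 degrees, less where a joint would pass 70% of its speed; a pose out of reach is approached as far as the arm can. A call with a number of a shift or a turn outside -1 to 1 is refused whole. A call with a gripper value outside its range is refused whole. The fingers move at their own pace and stop on an object; FORCE is the grip in N (left out, the last holds). Time passes only in rows, so rows that repeat a pose let the fingers close. It gives the time, the measured TCP pose, the force and the opening at its end, in the units of the state.
- arm.get_state(): the state, without advancing time (a new reading comes with each control period).
- viewer.grab_frame(name): name is "scene" or "top"; returns a dict with "pixels" (400x640x3 uint8, blue, green, red), "fx", "fy", "cx", "cy" (pixels), "eye" and "attitude" of the camera in the world. Camera axes: x right, y down, z forward; pixel columns grow to the right and rows downward; lengths in m; the calibration is good to about 2 mm. A picture is of the moment at which its call begins. There is no depth.
- arm.job_done(): hands the job in, once; it reports no verdict.
Trained networks look in the newest picture that a camera, given by its name, has taken for a name from the list of things; names that differ only in an ending like _2 or _b are one class to them, and where a whole thing is asked for, a point or a joint stands for the part that bears it (a point fixed in the world has none). Each returns a list of dicts, best first, with "conf" (0 to 1); they miss things now and then, are a little off and sometimes report something else, mostly with a low value. They report only what shows in the picture. A call takes as long as a camera call. They do not tell look-alikes from the thing itself.
- spotter.spot_in(camera, label): "rect" ([left, top, right, bottom] in pixels, round what is visible of it).
- spotter.tip_of(camera, label): "at" ([column, row] in pixels: a listed point, or the origin of a listed thing).
The state is a dict: "t": time; "q": joint angles; "qd": joint speeds; "joint_efforts": joint torques, N m; "eef_pos": TCP position; "ee_rot": TCP orientation; "force": force on the tool from outside, world axes, zero at the start; "moment": the same for the moment, N m; "width": finger opening in m.
Only numpy, scipy, OpenCV 4.12 (cv2) and the standard library are available. Lean on these libraries where they do the work, as an engineer would, in place of code of your own. Each camera call takes 0.05 s, during which the arm holds its last target.

## Working session

There is one attempt and no reset: what is moved stays moved. The work goes in short steps, Python scripts to look and compute and a shell command to move; the robot and the scene stay as the last step left them, time stands still between calls to the robot, and variables do not carry over. Pictures are saved under pics/ and viewed, and the job is handed in when it is done.

```bash
ls; mkdir -p pics; cat > h.py <<'E'
import numpy as np, cv2
from station import arm, viewer, spotter
from scipy.spatial.transform import Rotation as R
def rot(f):
    a=np.array(f["attitude"],float)
    if a.shape==(3,3): return a
    if a.size==3: return R.from_euler('xyz',a).as_matrix()
    return R.from_quat(a).as_matrix()
def ray(f,u,v,z):
    d=rot(f)@np.array([(u-f["cx"])/f["fx"],(v-f["cy"])/f["fy"],1]); e=np.array(f["eye"])
    return e+d*(z-e[2])/d[2]
def proj(f,p):
    c=rot(f).T@(np.array(p)-np.array(f["eye"])); return np.array([f["fx"]*c[0]/c[2]+f["cx"],f["fy"]*c[1]/c[2]+f["cy"]])
E
python3 - <<'E'
from h import *
for n in("scene","top"):
    f=viewer.grab_frame(n); cv2.imwrite(f"pics/{n}0.png",f["pixels"]); print(n,f["eye"],f["attitude"],f["fx"],f["cx"],f["cy"])
    for l in("hub","small_hub","blank","seat"):
        print(l,[(np.round(d["at"],1).tolist(),round(d["conf"],2)) for d in spotter.tip_of(n,l)])
        if l!="seat": print("  box",[(np.round(d["rect"],1).tolist(),round(d["conf"],2)) for d in spotter.spot_in(n,l)])
s=arm.get_state(); print(s, arm.nose_length)
E
```

```text
pics
scene [ 1.15134851 -0.34601565  0.71663332] [-2.28161685 -0.0216234   1.15573523] 423.37140393043853 319.9348873936475 200.49832997509236
hub [([312.1, 281.3], 0.93)]
  box []
small_hub [([235.8, 248.7], 0.94), ([266.5, 208.7], 0.92), ([184.9, 213.2], 0.73), ([230.3, 212.8], 0.7), ([320.3, 220.2], 0.35)]
  box [([172.2, 198.9, 194.6, 222.1], 0.84), ([223.1, 234.5, 251.9, 258.6], 0.71), ([217.3, 199.1, 243.0, 219.1], 0.66), ([256.0, 199.1, 279.2, 222.9], 0.59)]
blank [([318.1, 216.4], 0.57)]
  box [([303.4, 203.4, 335.4, 229.6], 0.61)]
seat []
top [ 0.3200634  -0.01985407  1.0782648 ] [-2.97441412 -0.01178601 -1.56859551] 416.87506645098244 322.29522735161424 195.03077273500486
hub [([353.2, 146.8], 0.67), ([212.5, 185.0], 0.64), ([400.8, 204.6], 0.59), ([320.0, 211.2], 0.38)]
  box [([337.7, 127.7, 367.0, 165.6], 0.64)]
small_hub [([395.3, 251.9], 0.77), ([359.2, 240.7], 0.75), ([399.2, 203.2], 0.56)]
  box [([384.9, 243.8, 408.6, 267.2], 0.76), ([352.4, 229.2, 374.2, 252.6], 0.68), ([391.3, 194.0, 415.8, 213.8], 0.64), ([427.3, 258.1, 450.0, 282.6], 0.61)]
blank [([320.0, 212.9], 0.84)]
  box [([308.8, 195.8, 333.6, 224.6], 0.64)]
seat [([211.6, 181.3], 0.64)]
{'t': 0.8, 'q': array([ 1.43108560e+00,  3.58548108e-01,  1.19056641e-02, -1.49522650e-05,
       -1.22408813e+00, -2.88083648e-01]), 'qd': array([ 0.00053066, -0.00070528, -0.00168723,  0.00107388, -0.0002283 ,
        0.00101234]), 'joint_efforts': array([-8.31839020e-05, -5.82282364e+01,  2.93263900e+01,  7.00161427e+00,
        1.24956199e-02, -1.70909038e-05]), 'eef_pos': array([0.28004717, 0.61414318, 0.2455946 ]), 'ee_rot': array([-2.64280961,  1.57072909,  1.64177992]), 'force': array([ 0.41165247, -0.43404945,  0.16022374]), 'moment': array([-0.01205285, -0.02764346,  0.02763824]), 'width': 0.0878201422010027} 0.019
```

View pics/scene0.png

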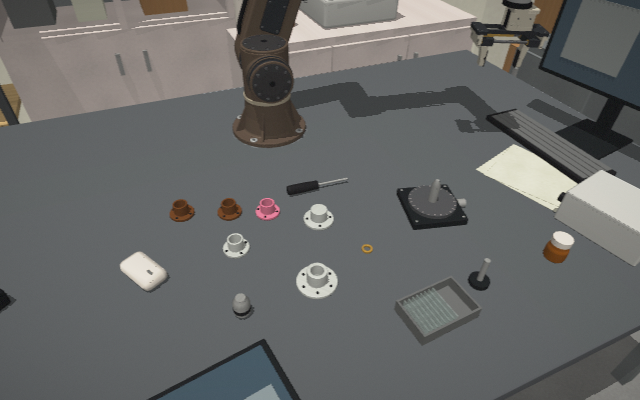

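View pics/top0.png

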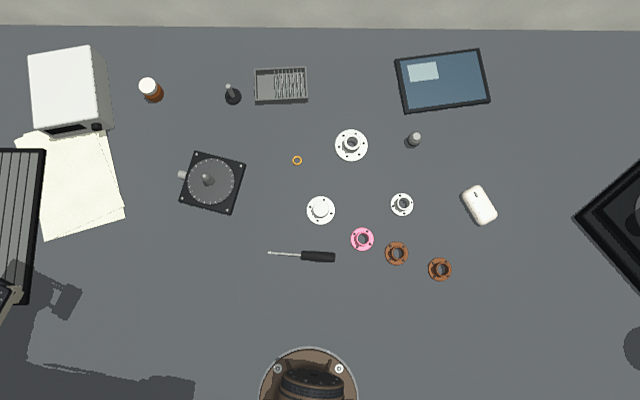

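The scene image shows the large hub at about (316,280), the small silver hub at (235,245), the blank at (319,216), and the stage at (432,203). The brown and pink look-alikes are at (181,209), (229,208) and (267,208). In the top image the hub is at (351,145), the small hub at (402,204), the blank at (320,210) and the stage at (210,182).

```bash
cat > m.py <<'E'
from h import *
def fit(f,c,r,thr,name=None):
    g=f["pixels"].min(axis=2); m=np.zeros_like(g); cv2.circle(m,c,r,255,-1)
    b=((g>thr)&(m>0)).astype(np.uint8)*255
    b=cv2.morphologyEx(b,cv2.MORPH_OPEN,np.ones((2,2)))
    cs,_=cv2.findContours(b,cv2.RETR_EXTERNAL,cv2.CHAIN_APPROX_NONE)
    k=max(cs,key=cv2.contourArea); k=cv2.convexHull(k)
    return cv2.fitEllipse(k)
E
python3 - <<'E'
from m import *
fs={n:viewer.grab_frame(n) for n in("scene","top")}
C={"hub":((316,281),(351,145)),"small_hub":((236,246),(402,204)),"blank":((319,217),(320,210))}
for l,(a,b) in C.items():
    for n,c in zip(("scene","top"),(a,b)):
        f=fs[n]; e=fit(f,c,27 if l=="hub" else 19,130)
        ang=np.radians(e[2]); 
        pts=cv2.ellipse2Poly((0,0),(1,1),0,0,360,1)
        t=np.linspace(0,2*np.pi,60); dx=np.stack([np.cos(t)*e[1][0]/2,np.sin(t)*e[1][1]/2],1)@np.array([[np.cos(ang),np.sin(ang)],[-np.sin(ang),np.cos(ang)]])+e[0]
        P=np.array([ray(f,u,v,.006)[:2] for u,v in dx]); ctr=(P.min(0)+P.max(0))/2
        print(l,n,np.round(e[0],1),np.round(e[1],1),"xy",ctr.round(4),"dia",(P.max(0)-P.min(0)).round(4), "reach",np.hypot(*ctr).round(3))
for n,c,r in(("scene",(432,203),60),("top",(212,182),50),("scene",(316,281),40),("top",(351,145),40),("scene",(236,246),40),("top",(402,204),40)):
    p=fs[n]["pixels"][c[1]-r:c[1]+r,c[0]-r:c[0]+r]; k=560//(2*r)
    cv2.imwrite(f"pics/crop_{n}_{c[0]}.png",cv2.resize(p,None,fx=k,fy=k,interpolation=cv2.INTER_CUBIC)); print(n,c,k)
E
cd pics; python3 -c "
import cv2,numpy as np
a=[cv2.resize(cv2.imread(x),(390,390)) for x in('crop_scene_432.png','crop_top_212.png')]
cv2.imwrite('stage.png',np.hstack(a))
a=[cv2.resize(cv2.imread(x),(290,290)) for x in('crop_scene_316.png','crop_top_351.png','crop_scene_236.png','crop_top_402.png')]
cv2.imwrite('hubs.png',np.vstack([np.hstack(a[:2]),np.hstack(a[2:])]))"
```

```text
hub scene [317.3 281.5] [35.5 41. ] xy [ 0.6374 -0.1087] dia [0.0924 0.0878] reach 0.647
hub top [351.8 145.8] [32.1 33.2] xy [ 0.6347 -0.1104] dia [0.089  0.0881] reach 0.644
small_hub scene [236.6 246.3] [24.2 26.9] xy [ 0.4748 -0.2383] dia [0.076  0.0603] reach 0.531
small_hub top [402.5 205. ] [22.5 23.7] xy [ 0.4758 -0.2411] dia [0.0612 0.0598] reach 0.533
blank scene [319.  217.9] [25.8 29.8] xy [ 0.4596 -0.0269] dia [0.0897 0.0768] reach 0.46
blank top [321.1 210.9] [28.7 28.9] xy [ 0.4596 -0.0293] dia [0.0754 0.0744] reach 0.461
scene (432, 203) 4
top (212, 182) 5
scene (316, 281) 7
top (351, 145) 7
scene (236, 246) 7
top (402, 204) 7
```

View pics/stage.png

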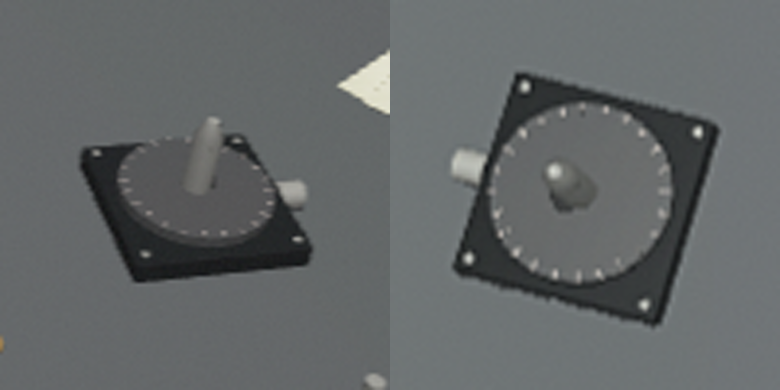

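View pics/hubs.png

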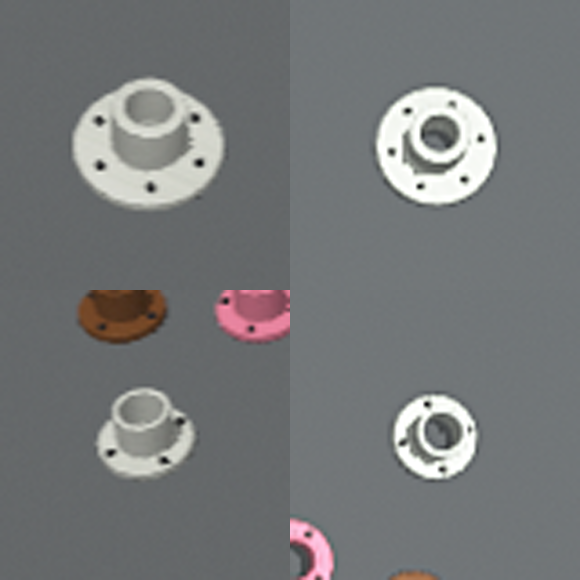

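```bash
python3 - <<'E'
from h import *
fs={n:viewer.grab_frame(n) for n in("scene","top")}
for n,uv,z,k in(("top",(211.7,182.1),.02,"corners"),("top",(210.7,181.3),.03,"disc"),("top",(203.8,176.1),.094,"tip"),("scene",(431.7,203.6),.02,"corners"),("scene",(438.2,179.9),.094,"tip")):
    print(n,k,ray(fs[n],*uv,z).round(4))
# refine disc by tick marks in both cams: bright ticks inside stage
s=arm.get_state(); M=R.from_euler('xyz',s["ee_rot"]).as_matrix(); print(M.round(3))
# hub neck-top bore check
for l,p in(("hub",(.636,-.1095)),("small",(.475,-.240))):
    for n in fs: print(l,n,proj(fs[n],(*p,.04 if l=="hub" else .034)).round(1))
E
```

```text
top corners [0.5313 0.2535 0.02  ]
top disc [0.5314 0.2536 0.03  ]
top tip [0.5312 0.254  0.094 ]
scene corners [0.535  0.2503 0.02  ]
scene tip [0.5337 0.2528 0.094 ]
[[-0.     0.91  -0.415]
 [ 0.    -0.415 -0.91 ]
 [-1.    -0.    -0.   ]]
hub scene [317.  269.9]
hub top [352.5 141.5]
small scene [234.5 237.5]
small top [404.3 203.7]
```

```bash
python3 -m handwheel '{"gripper":[1,1,1,1,1,1,1,1,1,1,1,1,1,1],"travel":[[0.492,-1,0],[0.492,-1,0],[0.492,-1,0],[0.492,-1,0],[0.492,-1,0],[0.492,-1,0],[0.492,-1,0],[0.492,-1,0],[0.492,-1,0],[0.492,-1,0],[0.492,-1,0],[0.492,-1,0],[0.492,-1,0],[0.492,-1,0]],"spin":[0,0,0,0,0,0,0,0,0,0,0,0,0,0]}' 25
```

```text
t: 2.4
eef_pos: [0.5259, 0.1144, 0.2455]
ee_rot: [-2.812, 1.571, 1.472]
force: [0.0, 0.6, 0.3]
width: 0.0874
```

```bash
python3 -m handwheel '{"gripper":[1,1,1,1,1,1,1,1,1,1,1],"travel":[[0.22,-0.447,0],[0.22,-0.447,0],[0.22,-0.447,0],[0.22,-0.447,0],[0.22,-0.447,0],[0.22,-0.447,0],[0.22,-0.447,-0.28],[0.22,-0.447,-0.28],[0.22,-0.447,-0.28],[0.22,-0.447,-0.28],[0.22,-0.447,-0.28]],"spin":[0,0,0,0,0,0,0,0,0,0,0]}' 25
python3 - <<'E'
from h import *
fs={}
for n in("scene","top"):
    f=viewer.grab_frame(n); c=(317,270) if n=="scene" else (352,146)
    p=f["pixels"][c[1]-60:c[1]+60,c[0]-65:c[0]+65]; fs[n]=cv2.resize(p,(390,360),interpolation=cv2.INTER_CUBIC)
cv2.imwrite("pics/g1.png",np.hstack([fs["scene"],fs["top"]]))
E
```

```text
t: 3.5
eef_pos: [0.6366, -0.1081, 0.1062]
ee_rot: [-0.232, 1.57, -2.228]
force: [0.9, -0.5, 1.1]
width: 0.0876
```

View pics/g1.png

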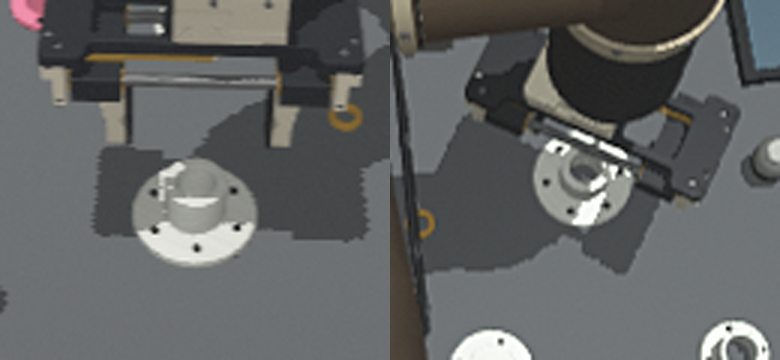

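The fingers straddle the neck: in the left crop they sit at x≈120 and 280, with the neck at 197. Next I descend and grip.

```bash
python3 -m handwheel '{"gripper":[1,1,1,1,1,1,-1,-1,-1,-1,-1,-1,-1,-1,-1,-1],"travel":[[0,0,-0.05],[0,0,-0.1],[0,0,-0.13],[0,0,-0.148],[0,0,-0.148],[0,0,-0.148],[0,0,-0.148],[0,0,-0.148],[0,0,-0.148],[0,0,-0.148],[0,0,-0.148],[0,0,-0.148],[0,0,-0.148],[0,0,-0.148],[0,0,-0.148],[0,0,-0.148]],"spin":[0,0,0,0,0,0,0,0,0,0,0,0,0,0,0,0]}' 25
```

```text
t: 5.2
eef_pos: [0.6361, -0.1094, 0.0316]
ee_rot: [1.499, 1.571, -0.5]
force: [0.4, -0.2, 0.7]
width: 0.0432
```

```bash
python3 -m handwheel '{"gripper":[-1,-1,-1,-1,-1,-1,-1,-1],"travel":[[0,0,0.02],[0,0,0.06],[0,0,0.12],[0,0,0.18],[0,0,0.24],[0,0,0.3],[0,0,0.3],[0,0,0.3]],"spin":[0,0,0,0,0,0,0,0]}' 25
python3 - <<'E'
from h import *
fs={}
for n in("scene","top"):
    f=viewer.grab_frame(n); c=(317,200) if n=="scene" else (352,146)
    p=f["pixels"][c[1]-90:c[1]+90,c[0]-97:c[0]+97]; fs[n]=cv2.resize(p,(390,360),interpolation=cv2.INTER_CUBIC)
cv2.imwrite("pics/g2.png",np.hstack([fs["scene"],fs["top"]]))
E
```

```text
t: 6.0
eef_pos: [0.6359, -0.1092, 0.1825]
ee_rot: [2.428, 1.569, 0.429]
force: [-0.2, 0.5, -3.6]
width: 0.0431
```

View pics/g2.png

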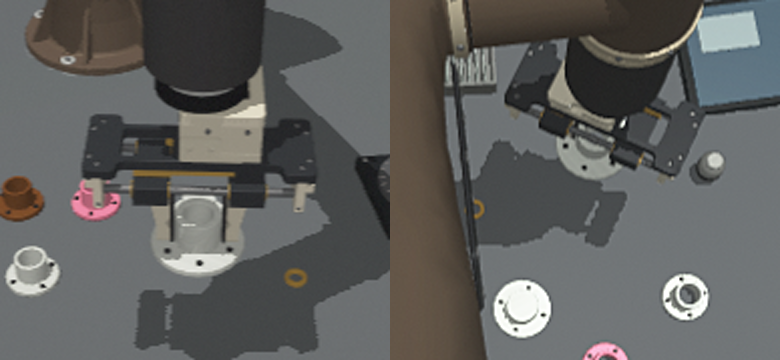

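The hub is held level in the fingers. Next I move it over the spigot.

```bash
python3 -m handwheel '{"gripper":[-1,-1,-1,-1,-1,-1,-1,-1,-1,-1,-1,-1,-1,-1],"travel":[[-0.01,0.04,0],[-0.03,0.11,0],[-0.055,0.19,0],[-0.08,0.27,0],[-0.105,0.36,0],[-0.13,0.45,0],[-0.155,0.54,0],[-0.175,0.61,0],[-0.192,0.67,0],[-0.203,0.71,0],[-0.208,0.725,0],[-0.208,0.725,0],[-0.208,0.725,0],[-0.208,0.725,0]],"spin":[0,0,0,0,0,0,0,0,0,0,0,0,0,0]}' 25
python3 - <<'E'
from h import *
s=arm.get_state(); p=s["eef_pos"]; print(p.round(4))
fs={}
for n in("scene","top"):
    f=viewer.grab_frame(n); c=(435,170) if n=="scene" else (205,176)
    for z in (-.031,.009): print(n,"pred hub pt",proj(f,p+[0,0,z]).round(1))
    print(n,"tip",proj(f,(.532,.2535,.094)).round(1))
    q=f["pixels"][c[1]-60:c[1]+60,c[0]-65:c[0]+65]; fs[n]=cv2.resize(q,(390,360),interpolation=cv2.INTER_CUBIC)
cv2.imwrite("pics/g3.png",np.hstack([fs["scene"],fs["top"]]))
E
```

```text
t: 7.5
eef_pos: [0.5321, 0.252, 0.1812]
ee_rot: [-0.358, 1.57, -2.358]
force: [-0.4, -0.2, -2.3]
width: 0.0433
[0.5321 0.252  0.1812]
scene pred hub pt [442.4 160.6]
scene pred hub pt [446.1 146.1]
scene tip [438.  179.4]
top pred hub pt [198.1 170.5]
top pred hub pt [192.9 166.3]
top tip [204.  175.8]
```

View pics/g3.png

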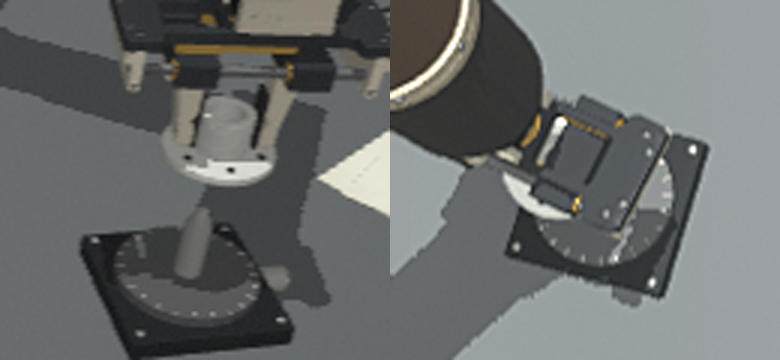

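```bash
python3 -m handwheel '{"gripper":[-1,-1,-1,-1,-1,-1,-1,-1,-1,-1],"travel":[[0,0.002,-0.03],[0,0.002,-0.06],[0,0.002,-0.09],[0,0.002,-0.104],[0,0.002,-0.116],[0,0.002,-0.128],[0,0.002,-0.14],[0,0.002,-0.152],[0,0.002,-0.16],[0,0.002,-0.16]],"spin":[0,0,0,0,0,0,0,0,0,0]}' 25
python3 - <<'E'
from h import *
s=arm.get_state(); p=s["eef_pos"]; print(p.round(4),s["force"].round(1),s["moment"].round(2))
fs={}
for n in("scene","top"):
    f=viewer.grab_frame(n); c=(435,170) if n=="scene" else (205,176)
    for z in (-.031,.009): print(n,"pred hub pt",proj(f,p+[0,0,z]).round(1))
    q=f["pixels"][c[1]-60:c[1]+60,c[0]-65:c[0]+65]; fs[n]=cv2.resize(q,(390,360),interpolation=cv2.INTER_CUBIC)
cv2.imwrite("pics/g4.png",np.hstack([fs["scene"],fs["top"]]))
E
```

```text
t: 8.6
eef_pos: [0.5317, 0.2539, 0.1009]
ee_rot: [-0.443, 1.57, -2.442]
force: [0.1, -0.4, -2.5]
width: 0.0434
[0.5317 0.2539 0.1009] [ 0.1 -0.4 -2.5] [-0.05  0.   -0.03]
scene pred hub pt [436.1 187.1]
scene pred hub pt [439.4 174.1]
top pred hub pt [206.5 177.9]
top pred hub pt [202.  174.4]
```

View pics/g4.png

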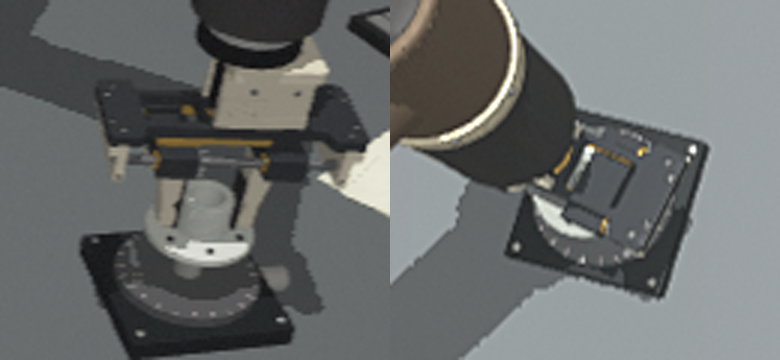

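The hub is threaded on the spigot with no side force.

```bash
python3 -m handwheel '{"gripper":[-1,-1,-1,-1,-1,-1,-1,-1],"travel":[[0,0,-0.016],[0,0,-0.032],[0,0,-0.048],[0,0,-0.06],[0,0,-0.068],[0,0,-0.074],[0,0,-0.074],[0,0,-0.074]],"spin":[0,0,0,0,0,0,0,0]}' 25
python3 -m handwheel '{"gripper":[-1,-1,-1,-1],"travel":[[0,0,-0.002],[0,0,-0.004],[0,0,-0.004],[0,0,-0.004]],"spin":[0,0,0,0]}' 25
```

```text
t: 9.5
eef_pos: [0.5322, 0.2542, 0.0647]
ee_rot: [2.37, 1.571, 0.372]
force: [0.4, 0.1, -3.1]
width: 0.0433
t: 9.9
eef_pos: [0.532, 0.2542, 0.0626]
ee_rot: [2.82, 1.571, 0.821]
force: [0.1, 0.0, -2.6]
width: 0.0436
```

```bash
python3 -m handwheel '{"gripper":[-1,-1,-1,-1],"travel":[[0,0,-0.001],[0,0,-0.002],[0,0,-0.002],[0,0,-0.002]],"spin":[0,0,0,0]}' 25
python3 -m handwheel '{"gripper":[-1,-1,-1,-1],"travel":[[0,0,-0.001],[0,0,-0.002],[0,0,-0.002],[0,0,-0.002]],"spin":[0,0,0,0]}' 25
```

```text
t: 10.3
eef_pos: [0.5321, 0.2542, 0.0616]
ee_rot: [2.643, 1.571, 0.644]
force: [-0.5, -0.7, -1.7]
width: 0.0432
t: 10.7
eef_pos: [0.5321, 0.2542, 0.0615]
ee_rot: [2.278, 1.57, 0.28]
force: [-3.0, -1.9, 5.8]
width: 0.0435
```

Contact came at z 0.0615, against 0.0616 expected, so the hub is home. Next I release and retract.

```bash
python3 -m handwheel '{"gripper":[0,0.6,0.6,0.6,0.6,0.6,1,1,1,1,1,1,1],"travel":[[0,0,0.001],[0,0,0.002],[0,0,0.002],[0,0,0.002],[0,0,0.002],[0,0,0.002],[0,0,0.04],[0,0,0.1],[0,0,0.18],[0,0,0.27],[0,0,0.27],[0,0,0.27],[0,0,0.27]],"spin":[0,0,0,0,0,0,0,0,0,0,0,0,0]}' 25
python3 - <<'E'
from h import *
s=arm.get_state(); print(s["eef_pos"].round(4),s["force"].round(1))
f=viewer.grab_frame("scene"); c=(435,170)
q=f["pixels"][c[1]-60:c[1]+60,c[0]-65:c[0]+65]; cv2.imwrite("pics/g5.png",cv2.resize(q,(650,600),interpolation=cv2.INTER_CUBIC))
print(proj(f,(.532,.2535,.07)),proj(f,(.532,.2535,.038)))
E
```

```text
t: 12.0
eef_pos: [0.5314, 0.2538, 0.1946]
ee_rot: [-0.665, 1.569, -2.664]
force: [-0.4, -0.1, -0.8]
width: 0.0876
[0.5314 0.2538 0.1946] [-0.4 -0.1 -0.8]
[436.01972557 187.17010855] [433.45645634 197.11982903]
```

View pics/g5.png

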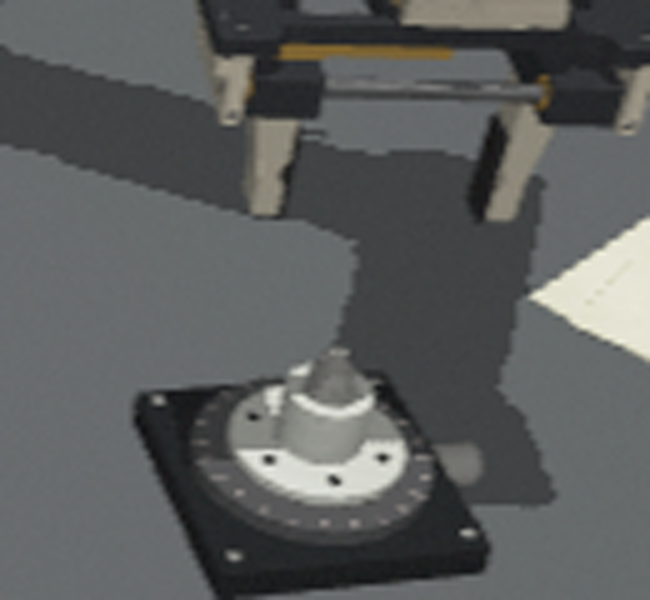

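The hub sits flat on the turntable with the spigot nose showing above it. Next is the small silver hub.

```bash
python3 -m handwheel '{"gripper":[1,1,1,1,1,1,1,1,1,1,1,1,1,1,1,1,1],"travel":[[-0.114,-0.986,0],[-0.114,-0.986,0],[-0.114,-0.986,0],[-0.114,-0.986,0],[-0.114,-0.986,0],[-0.114,-0.986,0],[-0.114,-0.986,0],[-0.114,-0.986,0],[-0.114,-0.986,0],[-0.114,-0.986,0],[-0.114,-0.986,0],[-0.114,-0.986,0],[-0.114,-0.986,-0.08],[-0.114,-0.986,-0.18],[-0.114,-0.986,-0.18],[-0.114,-0.986,-0.18],[-0.114,-0.986,-0.18]],"spin":[0,0,0,0,0,0,0,0,0,0,0,0,0,0,0,0,0]}' 25
python3 - <<'E'
from h import *
fs={}
s=arm.get_state(); print(s["eef_pos"].round(4),s["q"].round(2))
for n in("scene","top"):
    f=viewer.grab_frame(n); c=(236,240) if n=="scene" else (402,204)
    print(n,proj(f,(.475,-.239,.034)).round(1))
    p=f["pixels"][c[1]-60:c[1]+60,c[0]-65:c[0]+65]; fs[n]=cv2.resize(p,(390,360),interpolation=cv2.INTER_CUBIC)
cv2.imwrite("pics/g6.png",np.hstack([fs["scene"],fs["top"]]))
E
```

```text
t: 13.75
eef_pos: [0.4768, -0.2386, 0.1077]
ee_rot: [1.655, 1.568, -0.341]
force: [0.1, -0.8, 0.5]
width: 0.0878
[ 0.4768 -0.2386  0.1077] [-0.1   0.26 -0.48  0.   -0.83  1.24]
scene [235.  237.4]
top [403.9 203.7]
```

View pics/g6.png

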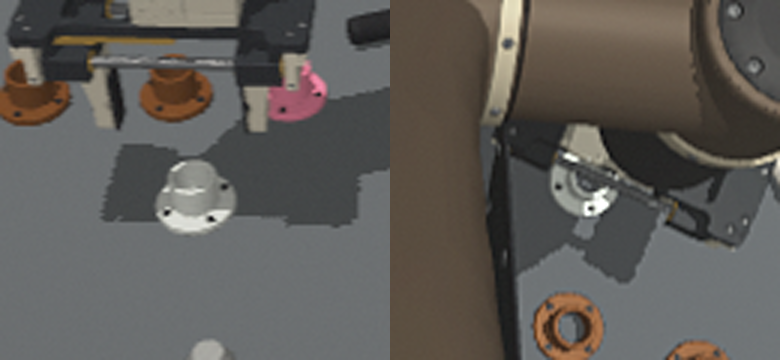

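The open fingers straddle the small silver hub: in the left crop they are at x≈105 and 255, with the neck at 193. The look-alikes stand well clear.

```bash
python3 -m handwheel '{"gripper":[1,1,1,1,1,1],"travel":[[-0.002,0,-0.05],[-0.002,0,-0.1],[-0.002,0,-0.13],[-0.002,0,-0.146],[-0.002,0,-0.146],[-0.002,0,-0.146]],"spin":[0,0,0,0,0,0]}' 25
```

```text
t: 14.45
eef_pos: [0.4749, -0.239, 0.0337]
ee_rot: [1.775, 1.569, -0.224]
force: [-0.2, 0.3, 0.9]
width: 0.0877
```

```bash
python3 -m handwheel '{"gripper":[1,1,-1,-1,-1,-1,-1,-1,-1,-1,-1,-1,-1],"travel":[[0,0,-0.005],[0,0,-0.007],[0,0,-0.007],[0,0,-0.007],[0,0,-0.007],[0,0,-0.007],[0,0,-0.007],[0,0,-0.007],[0,0,-0.007],[0,0,-0.007],[0,0,-0.007],[0,0,-0.007],[0,0,-0.007]],"spin":[0,0,0,0,0,0,0,0,0,0,0,0,0]}' 20
```

```text
t: 15.75
eef_pos: [0.474, -0.2389, 0.029]
ee_rot: [-1.08, 1.571, -3.079]
force: [0.8, -0.1, 0.3]
width: 0.0357
```

```bash
python3 -m handwheel '{"gripper":[-1,-1,-1,-1,-1,-1,-1,-1],"travel":[[0,0,0.02],[0,0,0.06],[0,0,0.12],[0,0,0.18],[0,0,0.24],[0,0,0.3],[0,0,0.3],[0,0,0.3]],"spin":[0,0,0,0,0,0,0,0]}' 20
python3 - <<'E'
from h import *
fs={}
s=arm.get_state(); print(s["eef_pos"].round(4))
for n in("scene","top"):
    f=viewer.grab_frame(n); c=(236,190) if n=="scene" else (402,204)
    print(n,proj(f,s["eef_pos"]+[0,0,.005]).round(1))
    p=f["pixels"][c[1]-60:c[1]+60,c[0]-65:c[0]+65]; fs[n]=cv2.resize(p,(390,360),interpolation=cv2.INTER_CUBIC)
cv2.imwrite("pics/g7.png",np.hstack([fs["scene"],fs["top"]]))
E
```

```text
t: 16.55
eef_pos: [0.4741, -0.2388, 0.1801]
ee_rot: [2.036, 1.569, 0.037]
force: [0.4, 0.1, -1.2]
width: 0.0353
[ 0.4741 -0.2388  0.1801]
scene [226.7 184.1]
top [418.  193.9]
```

View pics/g7.png

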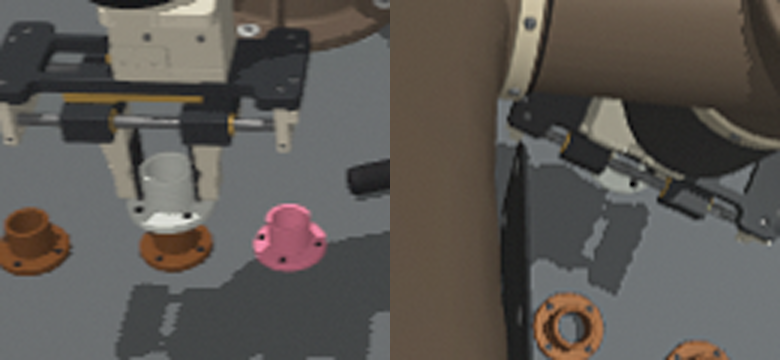

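The small hub is held level. Its bore centre is at (226,185), against (227,184) predicted.

```bash
python3 -m handwheel '{"gripper":[-1,-1,-1,-1,-1,-1,-1,-1,-1,-1,-1,-1,-1,-1,-1,-1,-1],"travel":[[0.005,0.04,0],[0.013,0.11,0],[0.022,0.19,0],[0.032,0.27,0],[0.042,0.36,0],[0.053,0.45,0],[0.064,0.54,0],[0.074,0.63,0],[0.085,0.72,0],[0.095,0.81,0],[0.104,0.88,0],[0.11,0.94,0],[0.114,0.97,0],[0.116,0.986,0],[0.116,0.986,0],[0.116,0.986,0],[0.116,0.986,0]],"spin":[0,0,0,0,0,0,0,0,0,0,0,0,0,0,0,0,0]}' 20
python3 - <<'E'
from h import *
s=arm.get_state(); p=s["eef_pos"]; print(p.round(4))
fs={}
for n in("scene","top"):
    f=viewer.grab_frame(n); c=(435,170) if n=="scene" else (205,176)
    for z in (-.029,.005): print(n,"pred pt",proj(f,p+[0,0,z]).round(1))
    q=f["pixels"][c[1]-60:c[1]+60,c[0]-65:c[0]+65]; fs[n]=cv2.resize(q,(390,360),interpolation=cv2.INTER_CUBIC)
cv2.imwrite("pics/g8.png",np.hstack([fs["scene"],fs["top"]]))
E
```

```text
t: 18.35
eef_pos: [0.5319, 0.2529, 0.1791]
ee_rot: [-0.488, 1.57, -2.487]
force: [-0.7, -0.8, -0.6]
width: 0.0354
[0.5319 0.2529 0.1791]
scene pred pt [442.7 160.5]
scene pred pt [445.8 148.2]
top pred pt [197.7 170.6]
top pred pt [193.3 167.1]
```

View pics/g8.png

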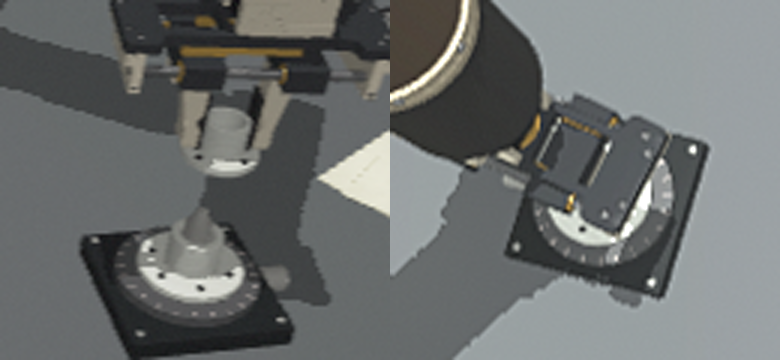

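```bash
python3 -m handwheel '{"gripper":[-1,-1,-1,-1,-1,-1,-1,-1,-1,-1,-1,-1],"travel":[[0,0.001,-0.03],[0,0.001,-0.06],[0,0.001,-0.085],[0,0.001,-0.1],[0,0.001,-0.11],[0,0.001,-0.12],[0,0.001,-0.13],[0,0.001,-0.138],[0,0.001,-0.144],[0,0.001,-0.148],[0,0.001,-0.148],[0,0.001,-0.148]],"spin":[0,0,0,0,0,0,0,0,0,0,0,0]}' 20
```

```text
t: 19.65
eef_pos: [0.5318, 0.2545, 0.105]
ee_rot: [-0.67, 1.57, -2.669]
force: [-1.0, -0.2, -0.8]
width: 0.0357
```

```bash
python3 -m handwheel '{"gripper":[-1,-1,-1,-1],"travel":[[0,0,-0.002],[0,0,-0.004],[0,0,-0.004],[0,0,-0.004]],"spin":[0,0,0,0]}' 20
```

```text
t: 20.05
eef_pos: [0.5319, 0.2546, 0.103]
ee_rot: [-0.783, 1.571, -2.781]
force: [-2.2, -0.6, -1.3]
width: 0.0353
```

```bash
python3 -m handwheel '{"gripper":[-1,-1,-1,-1],"travel":[[0,0,-0.002],[0,0,-0.004],[0,0,-0.005],[0,0,-0.005]],"spin":[0,0,0,0]}' 20
python3 -m handwheel '{"gripper":[-1,-1,-1,-1],"travel":[[0,0,-0.001],[0,0,-0.002],[0,0,-0.002],[0,0,-0.002]],"spin":[0,0,0,0]}' 20
```

```text
t: 20.45
eef_pos: [0.5319, 0.2546, 0.1004]
ee_rot: [-0.489, 1.571, -2.488]
force: [-3.2, -1.1, -0.4]
width: 0.0354
t: 20.85
eef_pos: [0.532, 0.2546, 0.0995]
ee_rot: [-0.663, 1.571, -2.662]
force: [-2.8, 0.3, 0.7]
width: 0.0355
```

```bash
python3 -m handwheel '{"gripper":[-1,-1,-1],"travel":[[-0.002,0,0],[-0.003,0,0],[-0.003,0,0]],"spin":[0,0,0]}' 20
python3 -m handwheel '{"gripper":[-1,-1,-1],"travel":[[0,0,-0.001],[0,0,-0.002],[0,0,-0.002]],"spin":[0,0,0]}' 20
```

```text
t: 21.15
eef_pos: [0.5309, 0.2549, 0.0997]
ee_rot: [2.59, 1.57, 0.592]
force: [0.1, -0.1, -0.2]
width: 0.0353
t: 21.45
eef_pos: [0.5308, 0.2549, 0.099]
ee_rot: [2.489, 1.57, 0.491]
force: [-0.5, -0.5, 3.1]
width: 0.035
```

Contact came at z 0.0990, exactly where expected, and the side force is gone. Next I release and retract.

```bash
python3 -m handwheel '{"gripper":[-0.1,0.6,0.6,0.6,0.6,0.6,1,1,1,1,1,1,1,1],"travel":[[0,0,0],[0,0,0],[0,0,0],[0,0,0],[0,0,0],[0,0,0],[0,0,0.03],[0,0,0.08],[0,0,0.16],[0,0,0.24],[-0.05,-0.1,0.28],[-0.1,-0.25,0.28],[-0.1,-0.3,0.28],[-0.1,-0.3,0.28]],"spin":[0,0,0,0,0,0,0,0,0,0,0,0,0,0]}' 20
python3 - <<'E'
from h import *
s=arm.get_state(); p=s["eef_pos"]; print(p.round(4),s["force"].round(1))
fs={}
for n in("scene","top"):
    f=viewer.grab_frame(n); c=(435,180) if n=="scene" else (210,180)
    for z in (.03,.07,.104): print(n,z,proj(f,(.532,.2538,z)).round(1))
    q=f["pixels"][c[1]-45:c[1]+45,c[0]-48:c[0]+48]; fs[n]=cv2.resize(q,(400,375),interpolation=cv2.INTER_CUBIC)
    if n=="scene": cv2.imwrite("pics/s9.png",f["pixels"])
cv2.imwrite("pics/g9.png",np.hstack([fs["scene"],fs["top"]]))
E
```

```text
t: 22.85
eef_pos: [0.4788, 0.1013, 0.2393]
ee_rot: [2.916, 1.57, 0.915]
force: [0.9, 0.1, -0.2]
width: 0.0874
[0.4788 0.1013 0.2393] [ 0.9  0.1 -0.2]
scene 0.03 [432.9 199.5]
scene 0.07 [436.1 187.1]
scene 0.104 [439.  176.1]
top 0.03 [210.6 181.1]
top 0.07 [206.5 177.8]
top 0.104 [202.8 174.9]
```

View pics/g9.png

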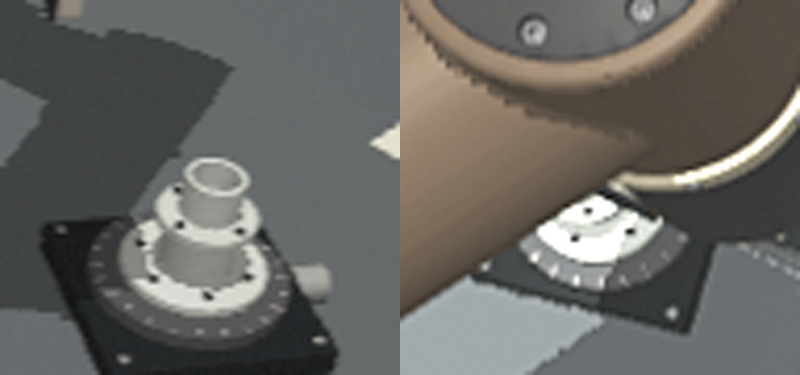

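View pics/s9.png

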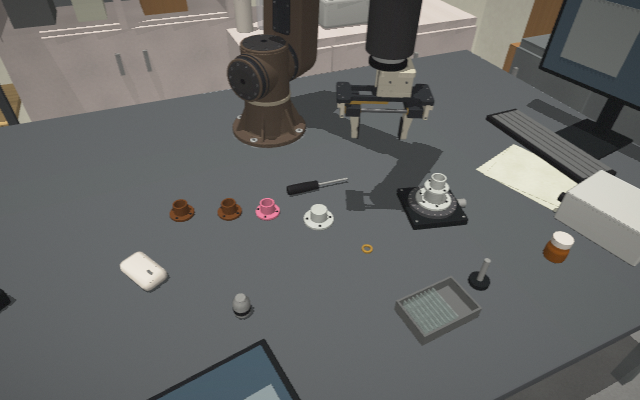

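The picture shows both hubs stacked level on the spigot. The small hub's bore top is at (439,178), against (439,176) predicted. The blank is still at (319,216), the look-alikes are where they were, and the gripper is clear.

```bash
python3 -c "
from station import arm
print(arm.job_done()); print(arm.get_state()['t'])"
```

```text
the job is handed in; nothing more can be done
None
the job is handed in; nothing more can be done
```

I put the large hub over the spigot flange down, fully home on the turntable, then the small silver hub flange down on top of it, and handed the job in at about 23 s. Both were lowered slowly and released only once contact force showed.

- **Large hub:** It touched down at TCP z 0.0615 m, where 0.0616 m was expected. I pressed it down with about 6 N.
- **Small hub:** It touched down at 0.0990 m, exactly as expected. It rubbed the spigot with about 3 N of side force on the way down, so I shifted it 1 mm to clear that before seating it.
- **Last picture:** The stack was level and flush and the gripper clear. The end cap and the brown and pink look-alikes were where they started. The small hub's top showed about 1.5 pixels lower than predicted in the scene view. I put this down to the roughly 2 mm camera calibration error, because the contact heights agreed.
- **Not checked:** In the last top view the arm hid part of the stack, so that camera did not confirm the result.

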